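# Level the spring deck of a coffee-scale stand

### The arm

A 6-joint arm with a two-finger parallel gripper is mounted at the origin on a cart in front of the work surface, level with it; the furniture and walls round the work are solid. World frame = base frame: x ahead of the robot, y to its left, z up, the work surface at z = 0. Lengths are in m, angles in degrees, forces in N, time in s.
With the tool pointing down it reaches from about 0.3 to 0.75 m from the base axis. Payload 8.5 kg.
Tool frame: the origin (TCP) lies midway between the tips of the shut fingers; the grasp point (between the pads) lies 19 mm behind it; z points along the fingers, y is the line along which they close (so a half turn about z gives the same grasp; the last joint's range is limited). The gripper opens to 85 mm and grips with 20 to 120 N. Pads are 22 mm wide; open, the fingers measure 114 mm over their backs; the gripper's body (76 mm by 85 mm) begins 54 mm behind the grasp point. The pads swing forward as they close: fully open they stand 13 mm farther back than shut.
Start: joints at [-88.998, 21.807, 74.336, -0, 83.858, -12.336], TCP at [0.127, -0.535, 0.192] pointing down, gripper open.
Joint ranges: [-178.18, 178.18], [-50.72, 133.34], [12.68, 142.11], [-81.47, 261.47], [9.98, 163.14], [-165.26, 165.26]. Speed limits (degrees/s): [136.94, 136.94, 180, 180, 180, 180].

### API

Orientations are given as a 3x3 rotation matrix whose columns are the frame's x, y, z axes.
In Python, from rig import env, viewer, recognise, pinpoint gives the robot as it stands.
- The arm moves only by the tool move_arm, never from a script. Its argument "plan" is text: rows parted by semicolons, each of 7 numbers parted by spaces: the shift along the tool's x, y, z in m, then the turn, a rotation vector about the tool's x, y, z in rad, then the finger opening in m, from 0 to 0.0854. A call has 1 to 12 rows; each row shifts and turns the commanded pose from where the row before left it, along the tool's axes as they then stand; what a row does not reach is not made up. A row lasts 1/8 s, in which the tool goes at most 62.5 mm and 10.7 degrees, less where a joint would pass 70% of its speed; a pose out of reach is approached as far as the arm can. A call is refused whole if a number of a shift passes 0.0625 or a number of a turn 0.188, either way. A call with a gripper value outside its range is refused whole. The fingers move at their own pace and stop on an object; "grip_force" is the grip in N (left out, the last holds). Time passes only in rows, so rows that do not move let the fingers close. It gives the time, the measured TCP pose, the force, the opening and the grip force at its end, in the units of the state.
- env.observe(): the state, without advancing time (a new reading comes with each control period).
- viewer.get_image(name): name is "scene" or "top" or "wrist"; returns (picture, depth): 420x560x3 uint8, red, green, blue; 420x560 float32, m along the optical axis (not along the pixel's ray), 0 where there is no reading.
- viewer.calibration(name): a dict with "fx", "fy", "cx", "cy" (pixels), "R" (3x3) and "t" (3): a world point X has camera coordinates R X + t. Camera axes: x right, y down, z forward; pixel columns grow to the right and rows downward; lengths in m; the calibration is good to about 2 mm. A picture is of the moment at which its call begins: read the wrist's pose just before it. calibration takes no time and is no camera call; for the wrist camera it gives the pose at the moment of the call.
- env.close_job(): hands the job in; it is judged then, once.
Trained networks look in the newest picture that a camera, given by its name, has taken for a name from the list of things; names that differ only in an ending like _2 or _b are one class to them, and where a whole thing is asked for, a point or a joint stands for the part that bears it (a point fixed in the world has none). Each returns a list of dicts, best first, with "conf" (0 to 1); they miss things now and then, are a little off and sometimes report something else, mostly with a low value. They report only what shows in the picture. A call takes as long as a camera call.
- recognise(camera, name): "extent" ([centre column, centre row, width, height] in pixels, round what is visible of it).
- pinpoint(camera, name): "pixel" ([column, row] in pixels: a listed point, or the origin of a listed thing).
The state is a dict: "time_s": time; "q": joint angles; "qvel": joint speeds; "joint_efforts": joint torques, N m; "position": TCP position; "tool_rot": TCP orientation; "ft_force": force on the tool from outside, world axes, zero at the start; "wrist_torque": the same for the moment, N m; "grip_width": finger opening in m; "gripper_force": force on a finger pad.
Only numpy, scipy, OpenCV 4.12 (cv2) and the standard library are available. Lean on these libraries where they do the work, as an engineer would, in place of code of your own. Each camera call takes 0.05 s, during which the arm holds its last target. There are 200 camera calls.

### The job

Level the coffee-scale stand: first turn the dial that carries the red spirit level until it clicks into its detent, with the end of the level beside the two brass pins pointing straight at the orange knob. Then grip the orange foot knob, push it firmly down against its spring so that the foot stands hard on its pad, and keep it pushed down while you turn it until the bubble lies between the two black lines. Finish still holding the knob pressed down with the bubble centred (let go and the deck springs up), and do not disturb the scale, label roll and dosing cup nearby.

Things in the scene. Friction and masses are not known exactly. Their poses are not given: they have to be found in the camera images.
- stand: fixed dark steel base plate of the stand, 140 x 280 x 14 mm; origin on the table, x across the stand, y along it. Deck hinge at y = +100 mm, dial axis at y = +15 mm, knob axis at y = -120 mm (all at x = 0).
- level_grip (a point): point on the dial's axis in the red spirit level, 8 mm below its top; x across it, y along it (-y end must point at the knob). Block 26 mm wide (x), 110 long (y), 30 tall, fixed on a black turntable disc, diameter 124, 11 thick; grip across the width. On top a yellow-green vial 60 mm long, two black lines 12.5 mm either side of its middle, a white bubble about 20 mm long.
- dial (a joint): angle of the dial on the deck, rad, growing counter-clockwise from above; 0 = the level points straight at the knob, where a spring plunger on the deck clicks between two brass pins on the disc's rim (about 0.15 N m; let go within 0.08 rad it snaps to 0). Starts at 0.7 to 1.2, range -0.35 to 1.5, light friction.
- bubble (a joint): place of the bubble along the vial, m; 0 = centred, positive toward the level's -y end (the knob, once the dial is in its detent: knob end too high). It moves about 6 mm per degree toward the higher end, stops at 18 mm, settles in about 1 s. Within 3 mm of 0 it lies between the black lines.
- knob_grip (a point): point on the knob's axis, 10 mm below the top of its orange wing; x across the wing, y along it. Wing 14 mm wide (x), 46 long (y), 30 tall, on a black flange of 48 mm diameter and 6 mm thickness that turns with it; grip across the width. Knob top 109 mm above the table with the deck level and the knob not pressed, 11 mm more with the deck lifted.
- knob (a joint): how far the knob is pressed down into the deck against its spring, m; 0 = up, 0.014 = bottomed (allowed, gently). 2.4 N at the start of travel, 6 N at 6 mm, 11 N at the bottom. The deck sinks first; from 6 mm on the foot is surely hard on its pad. Pressing harder sinks the foot up to 1 mm into the soft pad (1 mm of bubble).
- turn (a joint): turn of the knob, rad, growing clockwise from above, range -2 to 2, starts at 0.8 to 1.2 (foot too long). A rad counter-clockwise shortens the foot by 5 mm: the pressed knob end sinks 5 mm (1.3 degrees, 8 mm of bubble) and the hand must follow down; clockwise raises it. Pad height varies, so level lies between -0.25 and 0.25. 0.1 N m to turn; stays where left.
- scale: loose black coffee scale, 125 x 155 x 27 mm, origin under its centre; leave alone
- label_roll: loose roll of white labels lying flat, 64 mm diameter, 26 mm tall, origin under its centre; leave alone
- dosing_cup: loose steel dosing cup, 62 mm diameter, 51 mm tall, origin under its centre; leave alone
- deck (a joint): tilt of the aluminium deck (124 x 270 x 8 mm, upper face 58 mm above the table when level) about its hinge at the end away from the knob, rad; 0 = level, grows as the knob end rises. A spring lifts it to 0.05 (11 mm at the knob) when nothing presses; pushing it down at the knob takes 1 to 5 N, until the screw foot below the knob meets its rubber pad.

How it is judged (in metres and radians):
On the way, in this order (a step that is already met when the one before it is completed fails the run):
1. the dial is in its detent, level pointing at the knob (value of joint dial between -0.06 and 0.06 rad), for 0.2 s.
2. the knob is held pressed down while the bubble is still off centre, toward the knob (value of joint knob above 0.006 m and contact force between the fingers and knob above 1 N and value of joint bubble above 0.003 m), for 0.1 s.
At the end, for the whole second after the job is handed in: dial in its detent within 0.06 rad, the fingers on the knob and holding it at least 6 mm down, so that the foot stands on its pad, and the bubble within 3 mm of the middle (between the black lines), all while the robot keeps holding (all of step 1 and value of joint knob above 0.006 m and value of joint bubble between -0.003 and 0.003 m and contact force between the fingers and knob above 1 N); the arm keeps its last pose, push and grip.
It fails at once if the scale, the label roll or the dosing cup was moved by more than 30 mm (distance of any of scale, label_roll, dosing_cup from where it was at the start of the episode above 0.03 m).
It also fails if it takes over 58 s, if anything falls off the work surface, if the arm or the gripper's body presses on something with over 40 N, if the wrist force passes 120 N, or if a joint passes its speed limit or range.

## Working session

There is one attempt and no reset: what is moved stays moved. The work goes in short steps, Python scripts to look and compute and a tool call to move; the robot and the scene stay as the last step left them, time stands still between calls to the robot, and variables do not carry over. Pictures are saved under pics/ and viewed, at most 10 in all, crops included, and the job is handed in when it is done.

Besides the shell and the picture viewer there is one more tool, called after "Request:" by a JSON object that holds its "fn" and its "kwargs". move_arm: Moves the arm, as the interface text tells. Its arguments: {"type":"object","properties":{"plan":{"type":"string"},"grip_force":{"type":"number"}},"required":["plan"]}

```bash
mkdir -p pics; ls; cat > h.py <<'E'
import numpy as np, cv2
from rig import env, viewer, recognise, pinpoint
def look(c,name=None):
    K=viewer.calibration(c); im,d=viewer.get_image(c)
    if name: cv2.imwrite('pics/'+name+'.png',im[:,:,::-1])
    return K,im,d
def ray(K,p):
    v=np.array([(p[0]-K['cx'])/K['fx'],(p[1]-K['cy'])/K['fy'],1.]); R=np.array(K['R']);t=np.array(K['t'])
    return -R.T@t, R.T@v
def atdepth(K,p,z): o,v=ray(K,p); return o+v*z
def atz(K,p,h): o,v=ray(K,p); return o+v*(h-o[2])/v[2]
def tri(obs):
    A=np.zeros((3,3));b=np.zeros(3)
    for K,p in obs:
        o,v=ray(K,p);v=v/np.linalg.norm(v);P=np.eye(3)-np.outer(v,v);A+=P;b+=P@o
    return np.linalg.solve(A,b)
E
python3 - <<'E'
from h import *
np.set_printoptions(precision=4,suppress=True)
ks={}
for c in ['scene','top']:
    K,im,d=look(c,c); print(c,'cam at',ray(K,(280,210))[0])
    for n in ['level_grip','knob_grip','stand','scale','label_roll','dosing_cup']:
        r=pinpoint(c,n)
        for q in r[:2]:
            p=q['pixel'];z=d[int(p[1]),int(p[0])]
            print(n,q['conf'],np.array(p),atdepth(K,p,z))
        if r: ks.setdefault(n,[]).append((K,r[0]['pixel']))
for n,o in ks.items():
    if len(o)>1: print(n,tri(o))
s=env.observe(); print(s['time_s'],s['position'],s['tool_rot'],s['ft_force'])
E
```

```text
pics
scene cam at [-0.0453  0.7088  0.8086]
level_grip 0.66 [287.3 214. ] [0.4909 0.0339 0.1073]
knob_grip 0.73 [324.  185.5] [ 0.4793 -0.1074  0.1216]
stand 0.72 [291.1 237.7] [0.4556 0.0627 0.068 ]
scale 0.63 [240.9 316.1] [0.4113 0.2939 0.027 ]
dosing_cup 0.67 [272.4 198.8] [ 0.6326 -0.0741  0.0237]
top cam at [ 0.3929 -0.0166  1.2012]
level_grip 0.91 [273.9 227.2] [0.4979 0.0146 0.1072]
knob_grip 0.66 [321.8 236. ] [ 0.4759 -0.1133  0.1188]
stand 0.92 [278.1 228.4] [0.4976 0.0037 0.0782]
scale 0.79 [181.  254.2] [0.4227 0.2824 0.0243]
scale 0.45 [319.4 236.1] [ 0.4755 -0.1069  0.1189]
label_roll 0.72 [388.3 230.7] [ 0.5044 -0.3187  0.0016]
dosing_cup 0.88 [315.8 181.4] [ 0.6481 -0.1048  0.0019]
level_grip [0.5016 0.0164 0.0904]
knob_grip [ 0.4784 -0.1117  0.1193]
stand [ 0.5034  0.0041 -0.0002]
scale [0.4222 0.2854 0.0101]
dosing_cup [ 0.6526 -0.103  -0.0035]
0.7 [ 0.1269 -0.5351  0.1916] [[ 0.973   0.2307 -0.    ]
 [ 0.2307 -0.973   0.    ]
 [ 0.     -0.     -1.    ]] [0.2736 0.0437 0.3183]
```

```bash
python3 - <<'E'
import cv2,numpy as np
a=cv2.imread('pics/top.png')[120:320,140:420];b=cv2.imread('pics/scene.png')[100:340,180:400]
cv2.imwrite('pics/c1.png',np.hstack([cv2.resize(a,(420,300)),cv2.resize(b,(275,300))]))
cv2.imwrite('pics/c1.png',cv2.resize(a,(800,571)))
cv2.imwrite('pics/c2.png',cv2.resize(b,(550,600)))
E
```

```text
(no output)
```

View pics/c1.png

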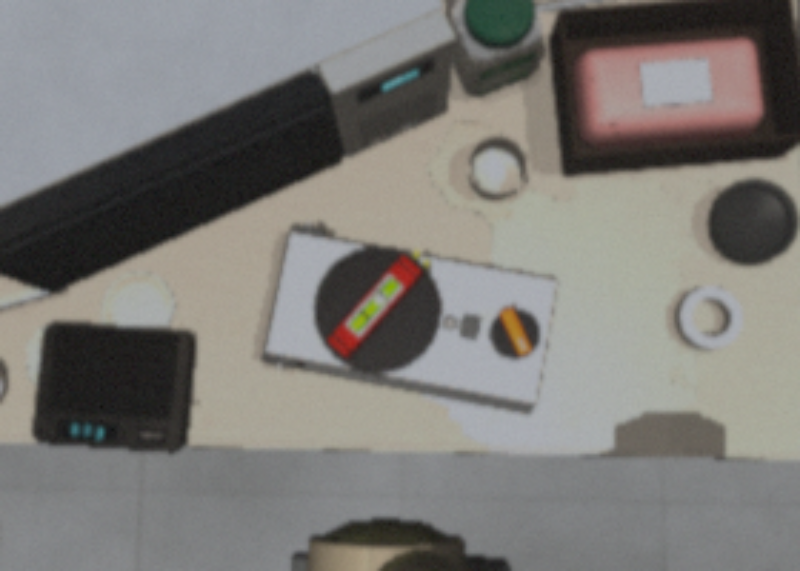

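View pics/c2.png

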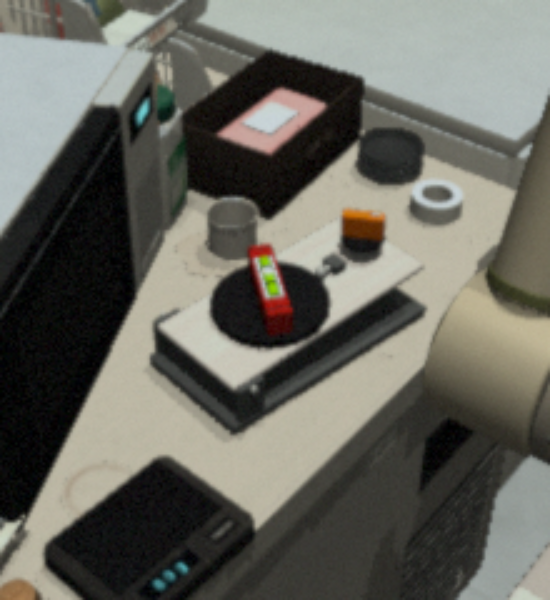

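```bash
cat >> h.py <<'E'
def mask(im,kind):
    hsv=cv2.cvtColor(im,cv2.COLOR_RGB2HSV);h,s,v=[hsv[:,:,i].astype(int) for i in range(3)]
    if kind=='red': m=((h<6)|(h>172))&(s>170)&(v>60)
    if kind=='orange': m=(h>=9)&(h<=20)&(s>170)&(v>90)
    return m
def blob(K,im,d,kind,roi=None,zr=(0.07,0.15)):
    m=mask(im,kind).astype(np.uint8)
    if roi: r=np.zeros_like(m);r[roi[1]:roi[3],roi[0]:roi[2]]=1;m&=r
    n,l,st,c=cv2.connectedComponentsWithStats(m)
    i=1+np.argmax(st[1:,4]);ys,xs=np.where(l==i)
    P=np.array([atdepth(K,(x,y),d[y,x]) for x,y in zip(xs,ys) if d[y,x]>0])
    P=P[(P[:,2]>zr[0])&(P[:,2]<zr[1])]
    top=np.percentile(P[:,2],80);P=P[P[:,2]>top-0.008]
    r=cv2.minAreaRect((P[:,:2]*1000).astype(np.float32)); B=cv2.boxPoints(r)
    e=B[1]-B[0];f=B[2]-B[1];L=e if np.hypot(*e)>np.hypot(*f) else f
    return np.array(r[0])/1000,np.array(r[1]),np.degrees(np.arctan2(L[1],L[0])),top,len(P)
E
python3 - <<'E'
from h import *
np.set_printoptions(precision=4,suppress=True)
for c in ['top','scene']:
    K,im,d=look(c)
    for k in ['red','orange']: print(c,k,blob(K,im,d,k,(200,150,360,290)))
E
```

```text
top red (array([ 0.5331, -0.0052]), array([23.2201, 19.5697]), np.float32(46.46355), np.float64(0.10688652770772814), 66)
top orange (array([ 0.4797, -0.1073]), array([32.0424, 13.0993]), np.float32(25.962894), np.float64(0.12170522806903258), 53)
scene red (array([0.4704, 0.0492]), array([30.0861, 30.8655]), np.float32(-52.650936), np.float64(0.10546912596185591), 82)
scene orange (array([ 0.4776, -0.1082]), array([40.8385, 10.1552]), np.float32(24.651505), np.float64(0.12084623621972086), 61)
```

Request:
{"fn": "move_arm", "kwargs": {"plan": "0.02 -0.05 -0.03 0 0 0 0.085;0.05 -0.05 -0.02 0 0 0 0.085;0.05 -0.05 -0.02 0 0 0 0.085;0.05 -0.05 -0.02 0 0 0 0.085;0.05 -0.05 0 0 0 0 0.085;0.05 -0.05 0 0 0 0 0.085;0.05 -0.05 0 0 0 0 0.085;0.05 -0.05 0 0 0 0 0.085;0.04 -0.035 0 0 0 0 0.085;0 0 0 0 0 0 0.085"}}

```text
time_s: 2.05
position: [0.3926, -0.0696, 0.2727]
tool_rot: [[0.972, 0.237, 0.0], [0.237, -0.972, 0.0], [0.0, -0.0, -1.0]]
ft_force: [-0.5, -0.8, -1.6]
grip_width: 0.085
gripper_force: 0.0
```

```bash
python3 - <<'E'
from h import *
np.set_printoptions(precision=4,suppress=True)
K,im,d=look('wrist','w1'); o,v=ray(K,(280,210));print(o,v)
for n in ['level_grip','knob_grip','stand']:
    for q in pinpoint('wrist',n)[:1]:
        p=q['pixel'];print(n,q['conf'],p,atdepth(K,p,d[int(p[1]),int(p[0])]))
m=mask(im,'red')
for k in ['red','orange']: 
    try: print(k,blob(K,im,d,k))
    except Exception as e: print(e)
E
```

```text
[ 0.4568 -0.0533  0.454 ] [-0.2449 -0.0745 -0.9668]
knob_grip 0.9 [330.0, 127.9] [ 0.474  -0.1096  0.1194]
stand 0.55 [239.8, 94.0] [ 0.4881 -0.0018  0.076 ]
red (array([0.5002, 0.0214]), array([ 26.4848, 107.2438]), np.float32(-40.34975), np.float64(0.1043091739011141), 1190)
orange (array([ 0.4772, -0.1102]), array([42.4955, 13.4392]), np.float32(25.219307), np.float64(0.11949492945225078), 413)
```

View pics/w1.png

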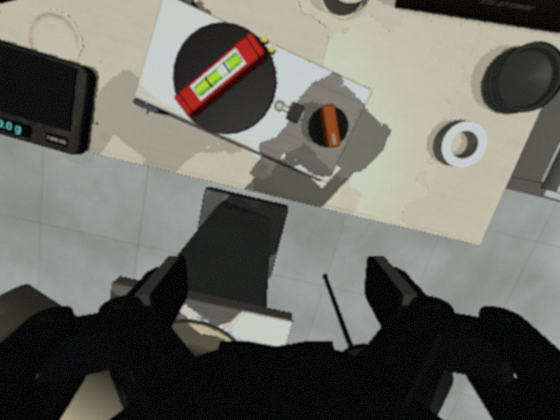

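```bash
cat >> h.py <<'E'
from scipy.spatial.transform import Rotation as Ro
def frame(yaw,n=(0,0,1)):
    n=np.array(n,float);n/=np.linalg.norm(n);x=np.array([np.cos(np.radians(yaw)),np.sin(np.radians(yaw)),0]);x-=n*(x@n);x/=np.linalg.norm(x)
    return np.column_stack([x,np.cross(-n,x),-n])
def rows(p1,R1,n,g,p0=None,R0=None,via=None):
    s=env.observe();p0=np.array(s['position']) if p0 is None else p0;R0=np.array(s['tool_rot']) if R0 is None else R0
    rv=Ro.from_matrix(R0.T@R1).as_rotvec();p=p0;R=R0;out=[]
    for i in range(n):
        q=p0+(np.array(p1)-p0)*(i+1)/n
        out.append(' '.join('%.4g'%round(x,4) for x in [*(R.T@(q-p)),*(rv/n),g]))
        p=q;R=R@Ro.from_rotvec(rv/n).as_matrix()
    print('; '.join(out)); return np.array(p1),R
DN=(0.0086,0.049,1)
E
python3 - <<'E'
from h import *
s=env.observe();print(s['q'],s['position'])
rows([0.5,0.0214,0.16],frame(139.65,DN),12,0.085)
E
```

```text
[-2.77549897e+01  2.94996440e+00  8.60113133e+01 -1.42463774e-02
  9.10390524e+01  4.90020620e+01] [ 0.39118466 -0.0731629   0.27266455]
0.0106 -0.0056 0.0094 -0.0003 -0.0051 -0.1839 0.085; 0.0115 -0.0036 0.0093 -0.0003 -0.0051 -0.1839 0.085; 0.012 -0.0014 0.0093 -0.0003 -0.0051 -0.1839 0.085; 0.0121 0.0008 0.0092 -0.0003 -0.0051 -0.1839 0.085; 0.0118 0.003 0.0091 -0.0003 -0.0051 -0.1839 0.085; 0.0111 0.0052 0.0091 -0.0003 -0.0051 -0.1839 0.085; 0.01 0.0071 0.009 -0.0003 -0.0051 -0.1839 0.085; 0.0086 0.0088 0.009 -0.0003 -0.0051 -0.1839 0.085; 0.0069 0.0102 0.009 -0.0003 -0.0051 -0.1839 0.085; 0.005 0.0113 0.0089 -0.0003 -0.0051 -0.1839 0.085; 0.0028 0.012 0.0089 -0.0003 -0.0051 -0.1839 0.085; 0.0006 0.0124 0.0089 -0.0003 -0.0051 -0.1839 0.085
```

Request:
{"fn": "move_arm", "kwargs": {"plan": "0.0106 -0.0056 0.0094 -0.0003 -0.0051 -0.184 0.085; 0.0115 -0.0036 0.0093 -0.0003 -0.0051 -0.184 0.085; 0.012 -0.0014 0.0093 -0.0003 -0.0051 -0.184 0.085; 0.0121 0.0008 0.0092 -0.0003 -0.0051 -0.184 0.085; 0.0118 0.003 0.0091 -0.0003 -0.0051 -0.184 0.085; 0.0111 0.0052 0.0091 -0.0003 -0.0051 -0.184 0.085; 0.01 0.0071 0.009 -0.0003 -0.0051 -0.184 0.085; 0.0086 0.0088 0.009 -0.0003 -0.0051 -0.184 0.085; 0.0069 0.0102 0.009 -0.0003 -0.0051 -0.184 0.085; 0.005 0.0113 0.0089 -0.0003 -0.0051 -0.184 0.085; 0.0028 0.012 0.0089 -0.0003 -0.0051 -0.184 0.085; 0.0006 0.0124 0.0089 -0.0003 -0.0051 -0.184 0.085"}}

```text
time_s: 3.75
position: [0.5002, 0.021, 0.1599]
tool_rot: [[-0.767, 0.642, -0.009], [0.641, 0.766, -0.049], [-0.025, -0.043, -0.999]]
ft_force: [0.2, 0.0, 0.4]
grip_width: 0.0849
gripper_force: 0.0
```

```bash
python3 - <<'E'
from h import *
K,im,d=look('wrist','w2')
for n in ['level_grip','knob_grip']:
    for q in pinpoint('wrist',n)[:1]:
        p=q['pixel'];print(n,q['conf'],p,atdepth(K,p,d[int(p[1]),int(p[0])]))
for k in ['red','orange']: 
    try: print(k,blob(K,im,d,k))
    except Exception as e: print(e)
s=env.observe();print(s['time_s'],s['position'],s['tool_rot'])
rows([0.5,0.0214,0.081],frame(139.65,DN),5,0.085)
E
```

```text
level_grip 0.56 [277.3, 208.0] [0.49667927 0.02370686 0.10807903]
knob_grip 0.72 [149.3, 287.1] [ 0.46368738 -0.00360182  0.24386922]
red (array([0.50977222, 0.01321915]), array([25.32748222, 65.39543152]), np.float32(-39.02357), np.float64(0.10459370769749157), 621)
orange (array([ 0.46227078, -0.111777  ]), array([14.99586964,  5.87898874]), np.float32(25.400354), np.float64(0.11908030567375895), 159)
3.9 [0.49977169 0.02137421 0.15985065] [[-0.76171489  0.64783981 -0.00969584]
 [ 0.64746007  0.76053886 -0.04874527]
 [-0.02420506 -0.04340767 -0.99876418]]
0.0004 0.0007 0.0157 -0.0001 -0.0002 -0.0003 0.085; 0.0004 0.0007 0.0157 -0.0001 -0.0002 -0.0003 0.085; 0.0004 0.0007 0.0157 -0.0001 -0.0002 -0.0003 0.085; 0.0004 0.0007 0.0157 -0.0001 -0.0002 -0.0003 0.085; 0.0004 0.0007 0.0157 -0.0001 -0.0002 -0.0003 0.085
```

Request:
{"fn": "move_arm", "kwargs": {"plan": "0.0003 0.0006 0.016 0 0 0 0.085; 0.0003 0.0006 0.016 0 0 0 0.085; 0.0003 0.0006 0.016 0 0 0 0.085; 0.0003 0.0006 0.016 0 0 0 0.06; 0.0003 0.0006 0.0145 0 0 0 0.04; 0 0 0 0 0 0 0.02;0 0 0 0 0 0 0.02;0 0 0 0 0 0 0.02;0 0 0 0 0 0 0.02", "grip_force": 25}}

```text
time_s: 5.03
position: [0.5003, 0.0219, 0.0819]
tool_rot: [[-0.764, 0.645, -0.008], [0.644, 0.763, -0.049], [-0.026, -0.042, -0.999]]
ft_force: [-0.2, -0.7, 0.2]
grip_width: 0.0201
gripper_force: 0.0
```

```bash
python3 - <<'E'
from h import *
K,im,d=look('wrist','w3')
K2,im2,d2=look('scene','s3')
a=cv2.resize(im2[130:270,220:400],(500,389))
b=cv2.resize(im,(500,375))
cv2.imwrite('pics/m3.png',cv2.resize(np.vstack([a,b])[:,:,::-1],(390,596)))
s=env.observe();print(s['time_s'],s['position'],s['grip_width'],s['gripper_force'])
E
```

```text
5.125 [0.50016856 0.02200121 0.0817328 ] 0.02030725930594167 0.0
```

View pics/m3.png

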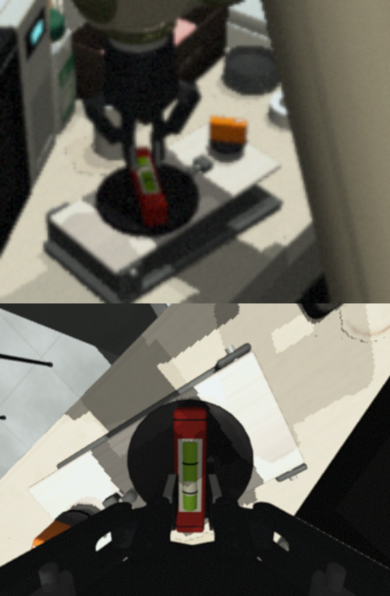

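Request:
{"fn": "move_arm", "kwargs": {"plan": "0 0 0 0 0 0 0;0 0 0 0 0 0 0;0 0 0 0 0 0 0", "grip_force": 25}}

```text
time_s: 5.5
position: [0.5001, 0.022, 0.0815]
tool_rot: [[-0.765, 0.644, -0.009], [0.644, 0.764, -0.049], [-0.025, -0.043, -0.999]]
ft_force: [0.3, 0.1, -0.3]
grip_width: 0.0001
gripper_force: 0.0
```

```bash
python3 - <<'E'
from h import *
np.set_printoptions(precision=4,suppress=True)
for c in ['wrist','top','scene']:
    K,im,d=look(c,c+'4')
    o,_=ray(K,(0,0));print(c,'cam',o)
    m=mask(im,'red')
    if c!='wrist': r=np.zeros_like(m);r[150:290,200:360]=1;m&=r
    ys,xs=np.where(m&(d>0));P=np.array([atdepth(K,(x,y),d[y,x]) for x,y in zip(xs,ys)])
    P=P[(P[:,2]>.085)&(P[:,2]<.12)]
    u=np.array([-.764,.645]);t=(P[:,:2]-[.5,.022])@u;w=(P[:,:2]-[.5,.022])@[.645,.764]
    print(c,len(P),'along',np.percentile(t,[1,50,99]),'across',np.percentile(w,[1,50,99]),'z',np.percentile(P[:,2],[5,50,95]))
    q=pinpoint(c,'level_grip'); print(q[:2])
K,im,d=look('wrist')
# dark points near tcp
g=[atdepth(K,(x,y),d[y,x]) for y in range(200,420,4) for x in range(180,380,4) if d[y,x]>0 and d[y,x]<.36]
g=np.array(g);g=g[(g[:,2]<.13)&(g[:,2]>.078)];print(len(g));lo=g[np.argsort(g[:,2])][:10];print(lo)
cv2.imwrite('pics/w4b.png',im[:,:,::-1])
s=env.observe();print(s['position'],s['q'])
E
```

```text
wrist cam [0.4519 0.0739 0.2609]
wrist 2050 along [-0.0016  0.0424  0.055 ] across [-0.0125 -0.0003  0.0119] z [0.1004 0.102  0.1034]
[{'pixel': [272.7, 246.4], 'conf': 0.76}]
top cam [ 0.3929 -0.0166  1.2012]
top 8 along [0.0392 0.0423 0.0435] across [-0.0076  0.0031  0.0094] z [0.1007 0.1036 0.1056]
[{'pixel': [273.7, 228.5], 'conf': 0.81}]
scene cam [-0.0453  0.7088  0.8086]
scene 64 along [-0.0406  0.0459  0.0552] across [-0.0113  0.0004  0.012 ] z [0.1024 0.105  0.1071]
[{'pixel': [289.9, 215.1], 'conf': 0.76}]
155
[[0.4954 0.0402 0.1007]
 [0.4844 0.0492 0.1013]
 [0.5008 0.0357 0.1014]
 [0.5085 0.0295 0.1014]
 [0.4897 0.0449 0.1016]
 [0.4989 0.0373 0.1016]
 [0.4702 0.0322 0.1019]
 [0.4878 0.0464 0.1019]
 [0.4969 0.0389 0.1019]
 [0.5044 0.0328 0.102 ]]
[0.5001 0.022  0.0815] [ -9.3262  23.8299  91.4825  -3.141   64.7585 -57.8656]
```

View pics/w4b.png

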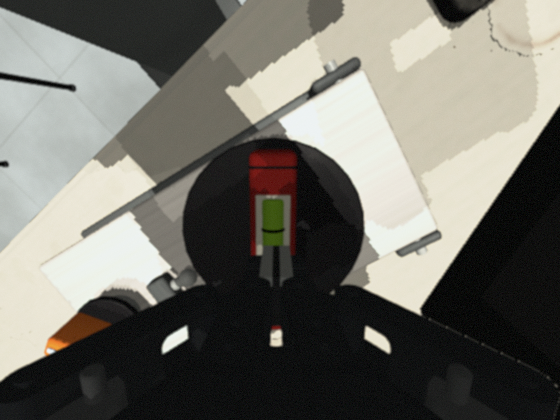

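```bash
python3 - <<'E'
from h import *
np.set_printoptions(precision=4,suppress=True)
K,im,d=look('wrist')
for y in range(225,345,8): print(y,d[y,276],atdepth(K,(276,y),d[y,276]),atdepth(K,(290,y),d[y,290]),im[y,276])
s=env.observe()
X=np.array(s['position']);c=np.array(K['R'])@X+np.array(K['t']);print('tcp px',c,K['fx']*c[0]/c[2]+K['cx'],K['fy']*c[1]/c[2]+K['cy'])
E
```

```text
225 0.1635595 [0.4887 0.0342 0.1064] [0.4947 0.0393 0.1024] [59 84 18]
233 0.16500564 [0.4923 0.0312 0.1063] [0.4981 0.0365 0.1032] [45 61 12]
241 0.1666608 [0.4961 0.028  0.106 ] [0.5019 0.0334 0.1032] [59 83 14]
249 0.14189121 [0.4923 0.0325 0.1301] [0.5061 0.0299 0.102 ] [7 7 8]
257 0.1331968 [0.4925 0.0329 0.1392] [0.4968 0.0375 0.1382] [15 16 15]
265 0.12598875 [0.4928 0.0331 0.1467] [0.4968 0.0374 0.146 ] [14 17 14]
273 0.11871181 [0.4928 0.0335 0.1542] [0.4967 0.0375 0.1533] [4 9 9]
281 0.11619485 [0.4942 0.0324 0.1574] [0.4955 0.0385 0.1623] [10  8 13]
289 0.117007345 [0.4968 0.0302 0.1575] [0.4952 0.0387 0.1685] [19 17 17]
297 0.11647982 [0.499  0.0285 0.1589] [0.4955 0.0384 0.1727] [18 22 18]
305 0.1189682 [0.5023 0.0256 0.1576] [0.4912 0.0418 0.1855] [19 20 17]
313 0.11968251 [0.505  0.0234 0.1579] [0.4918 0.0414 0.1883] [19 21 18]
321 0.12071427 [0.5079 0.0209 0.158 ] [0.4944 0.0393 0.1874] [24 21 18]
329 0.18599027 [ 0.5419 -0.0107  0.1037] [0.4958 0.0381 0.1885] [123  86  77]
337 0.3133988 [ 0.6098 -0.0738 -0.0016] [0.4975 0.0367 0.1892] [227 222 200]
tcp px [-0.0008  0.0163  0.1922] 274.51103897030157 236.56303259815445
```

```bash
python3 - <<'E'
from h import *
np.set_printoptions(precision=4,suppress=True)
K,im,d=look('scene','s5')
R=np.array(K['R']);t=np.array(K['t'])
for z in [.0815,.105,.13,.16,.2]:
    X=np.array([.4935,.0285,z]);c=R@X+t;u=K['fx']*c[0]/c[2]+K['cx'];v=K['fy']*c[1]/c[2]+K['cy']
    print(z,u,v,c[2],[ (round(float(d[int(v)+0,int(u)+k]),3),im[int(v),int(u)+k].tolist()) for k in (-3,0,3)], atdepth(K,(u,v),d[int(v),int(u)]))
cv2.imwrite('pics/s5c.png',cv2.resize(im[140:260,230:370],(700,600),interpolation=cv2.INTER_CUBIC)[:,:,::-1])
E
```

```text
0.0815 287.7987078232062 220.42762198918945 1.1315754393778141 [(1.114, [44, 6, 8]), (1.096, [65, 21, 19]), (1.099, [82, 22, 19])] [0.4765 0.05   0.1044]
0.105 287.84591926108953 213.25508120055693 1.1169618259594047 [(1.113, [67, 47, 42]), (1.111, [32, 48, 7]), (1.112, [50, 62, 26])] [0.4907 0.032  0.1086]
0.13 287.8975195021841 205.41577677461362 1.1014154287057776 [(1.103, [43, 45, 42]), (1.101, [27, 29, 31]), (1.139, [55, 23, 25])] [0.4935 0.0285 0.13  ]
0.16 287.9613957215279 195.7114591514276 1.0827597520014252 [(1.073, [4, 13, 16]), (1.084, [29, 29, 26]), (1.081, [21, 20, 17])] [0.4942 0.0276 0.1591]
0.2 288.0500685220307 182.23995082709177 1.0578855163956218 [(1.055, [16, 14, 15]), (1.055, [17, 15, 12]), (1.049, [14, 17, 18])] [0.492  0.0304 0.2017]
```

View pics/s5c.png

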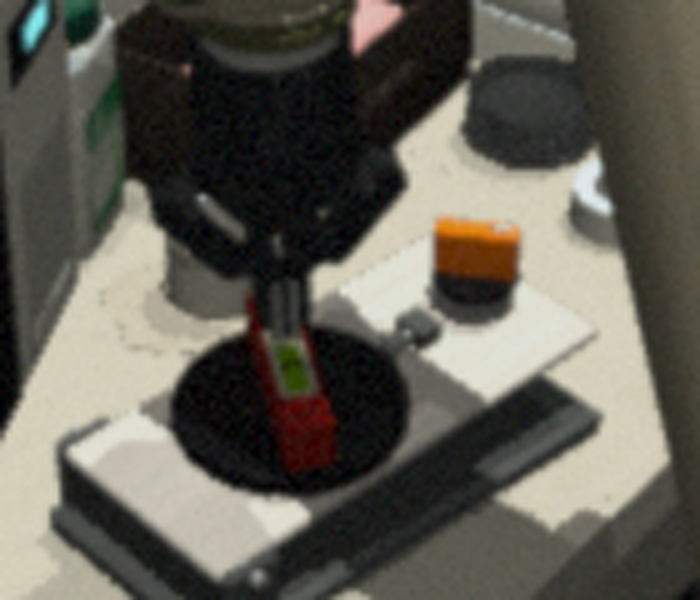

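Request:
{"fn": "move_arm", "kwargs": {"plan": "0 0 0 0 0 0 0.085;0 0 0 0 0 0 0.085;0 0 0 0 0 0 0.085;0 0 0.01 0 0 0 0.085;0 0 0.014 0 0 0 0.07;0 0 0.01 0 0 0 0.06;0 0 0.004 0 0 0 0.06", "grip_force": 25}}

```text
time_s: 6.82
position: [0.4993, 0.0202, 0.0425]
tool_rot: [[-0.765, 0.644, -0.01], [0.644, 0.764, -0.049], [-0.023, -0.044, -0.999]]
ft_force: [0.1, -0.3, -0.5]
grip_width: 0.0599
gripper_force: 0.0
```

Request:
{"fn": "move_arm", "kwargs": {"plan": "0 0 0 0 0 0 0.015;0 0 0 0 0 0 0.015;0 0 0 0 0 0 0.015;0 0 0 0 0 0 0.015", "grip_force": 25}}

```text
time_s: 7.32
position: [0.4987, 0.0187, 0.0442]
tool_rot: [[-0.765, 0.644, -0.011], [0.643, 0.764, -0.052], [-0.025, -0.046, -0.999]]
ft_force: [-7.4, -9.3, 6.5]
grip_width: 0.0255
gripper_force: 28.2
```

Request:
{"fn": "move_arm", "kwargs": {"plan": "0 -0.0015 -0.0008 0 0 0 0.015;0 0 0 0 0 0.13 0.015;0 0 0 0 0 0.15 0.015;0 0 0 0 0 0.15 0.015;0 0 0 0 0 0.15 0.015;0 0 0 0 0 0.15 0.015;0 0 0 0 0 0.15 0.015;0 0 0 0 0 0.12 0.015;0 0 0 0 0 0 0.015;0 0 0 0 0 0 0.015"}}

```text
time_s: 8.57
position: [0.4985, 0.0187, 0.0443]
tool_rot: [[0.126, 0.992, -0.009], [0.991, -0.126, -0.049], [-0.05, -0.003, -0.999]]
ft_force: [-2.1, -4.6, -4.1]
grip_width: 0.0253
gripper_force: 27.5
```

Request:
{"fn": "move_arm", "kwargs": {"plan": "0 0 0 0 0 0.04 0.015;0 0 0 0 0 0 0.015;0 0 0 0 0 0 0.06;0 0 0 0 0 0 0.06;0 0 0 0 0 0 0.06;0 0 -0.03 0 0 0 0.06;0 0 -0.04 0 0 0 0.06;-0.04 0 -0.03 0 0 0 0.06;-0.05 0 0 0 0 0 0.06;-0.04 0 0 0 0 0 0.06;0 0 0 0 0 0 0.06"}}

```text
time_s: 9.95
position: [0.4776, -0.106, 0.151]
tool_rot: [[0.171, 0.985, -0.008], [0.984, -0.172, -0.049], [-0.05, 0.0, -0.999]]
ft_force: [0.3, 0.1, -0.1]
grip_width: 0.0598
gripper_force: 0.0
```

```bash
python3 - <<'E'
from h import *
np.set_printoptions(precision=4,suppress=True)
s=env.observe();print(s['time_s'],s['position'],s['grip_width'])
o=[]
for c in ['wrist','top','scene']:
    K,im,d=look(c,c+'6')
    for k in ['red','orange']: 
        try: print(c,k,blob(K,im,d,k,None if c=='wrist' else (200,150,360,290)))
        except Exception as e: print(c,k,e)
    q=pinpoint(c,'knob_grip')
    if q: print(q[0])
E
```

```text
9.95 [ 0.4776 -0.106   0.151 ] 0.05979267257787106
wrist red (array([0.4964, 0.0038]), array([72.2476, 25.4619]), np.float32(80.45953), np.float64(0.10563111207392271), 1686)
wrist orange (array([ 0.4773, -0.11  ]), array([43.771 , 13.5975]), np.float32(26.169895), np.float64(0.11936839156695651), 808)
{'pixel': [277.2, 223.9], 'conf': 0.83}
top red (array([0.5062, 0.0661]), array([21.8067, 16.443 ]), np.float32(0.34267408), np.float64(0.10382609222648993), 53)
top orange attempt to get argmax of an empty sequence
scene red (array([0.4995, 0.0241]), array([105.4841,  29.149 ]), np.float32(81.35547), np.float64(0.10478279649582745), 181)
scene orange (array([ 0.4755, -0.107 ]), array([37.1566,  7.4889]), np.float32(20.96015), np.float64(0.1223404046650098), 34)
{'pixel': [322.5, 187.9], 'conf': 0.6}
```

View pics/wrist6.png

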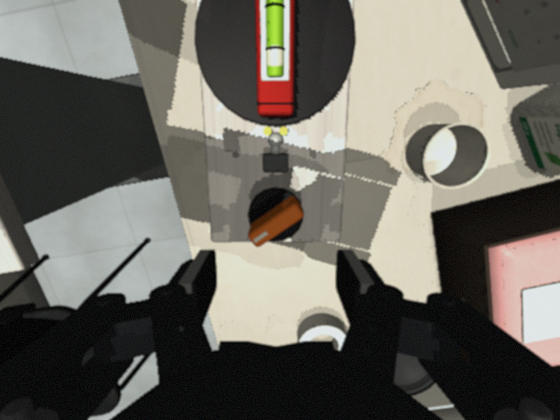

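```bash
python3 - <<'E'
from h import *
rows([0.4773,-0.110,0.092],frame(26.2),6,0.05)
s=env.observe();print(s['q'])
E
```

```text
-0.0007 0.0001 0.0098 0.0038 0.0076 0.1576 0.05; -0.0007 0.0002 0.0098 0.0038 0.0076 0.1576 0.05; -0.0007 0.0004 0.0098 0.0038 0.0076 0.1576 0.05; -0.0007 0.0005 0.0098 0.0038 0.0076 0.1576 0.05; -0.0007 0.0007 0.0098 0.0038 0.0076 0.1576 0.05; -0.0007 0.0008 0.0098 0.0038 0.0076 0.1576 0.05
[-24.3716676   17.81242965  87.85961905  -2.85777322  73.64735915
 -13.96181325]
```

Request:
{"fn": "move_arm", "kwargs": {"plan": "-0.0007 0.0001 0.0098 0.0038 0.0076 0.158 0.05; -0.0007 0.0002 0.0098 0.0038 0.0076 0.158 0.05; -0.0007 0.0004 0.0098 0.0038 0.0076 0.158 0.05; -0.0007 0.0005 0.0098 0.0038 0.0076 0.158 0.05; -0.0007 0.0007 0.0098 0.0038 0.0076 0.158 0.05; -0.0007 0.0008 0.0098 0.0038 0.0076 0.158 0.05;0 0 0 0 0 0 0.05;0 0 0 0 0 0 0.05"}}

```text
time_s: 11.25
position: [0.4773, -0.1105, 0.0924]
tool_rot: [[0.897, 0.441, 0.001], [0.441, -0.897, -0.001], [0.0, 0.001, -1.0]]
ft_force: [0.8, -0.1, -0.8]
grip_width: 0.05
gripper_force: 0.0
```

```bash
python3 - <<'E'
from h import *
np.set_printoptions(precision=4,suppress=True)
s=env.observe();print(s['time_s'],s['position'],s['tool_rot'],s['ft_force'])
K,im,d=look('wrist','w7')
for k in ['red','orange']: print(k,blob(K,im,d,k))
rows([0.4773,-0.110,0.051],frame(26.2),4,0.05)
E
```

```text
11.25 [ 0.4773 -0.1105  0.0924] [[ 0.8974  0.4412  0.0005]
 [ 0.4412 -0.8974 -0.0008]
 [ 0.0001  0.001  -1.    ]] [ 0.7649 -0.0641 -0.7688]
red (array([0.4996, 0.0224]), array([93.616, 26.246]), np.float32(80.51436), np.float64(0.10491504314922603), 3398)
orange (array([ 0.4773, -0.1104]), array([43.9492, 12.6358]), np.float32(25.728062), np.float64(0.11941865610737523), 1365)
0 -0.0002 0.0104 0.0003 -0.0001 -0.0003 0.05; 0 -0.0002 0.0104 0.0003 -0.0001 -0.0003 0.05; 0 -0.0002 0.0104 0.0003 -0.0001 -0.0003 0.05; 0 -0.0001 0.0104 0.0003 -0.0001 -0.0003 0.05
```

Aligned. Descend and grip.

Request:
{"fn": "move_arm", "kwargs": {"plan": "0 0 0.0105 0 0 0 0.05;0 0 0.0105 0 0 0 0.05;0 0 0.0105 0 0 0 0.04;0 0 0.0095 0 0 0 0.03;0 0 0 0 0 0 0.005;0 0 0 0 0 0 0.005;0 0 0 0 0 0 0.005;0 0 0 0 0 0 0.005", "grip_force": 60}}

```text
time_s: 12.3
position: [0.4774, -0.1114, 0.0514]
tool_rot: [[0.899, 0.438, 0.001], [0.438, -0.899, -0.002], [0.0, 0.002, -1.0]]
ft_force: [-0.7, -6.5, 0.0]
grip_width: 0.0129
gripper_force: 61.8
```

Request:
{"fn": "move_arm", "kwargs": {"plan": "0 0.0006 0.003 0 0 0 0.005;0 0 0.003 0 0 0 0.005;0 0 0.003 0 0 0 0.005;0 0 0.003 0 0 0 0.005;0 0 0.002 0 0 0 0.005;0 0 0 0 0 0 0.005;0 0 0 0 0 0 0.005"}}

```text
time_s: 13.18
position: [0.4773, -0.1122, 0.0377]
tool_rot: [[0.899, 0.438, 0.0], [0.438, -0.899, -0.002], [-0.0, 0.002, -1.0]]
ft_force: [-3.8, -7.2, 6.0]
grip_width: 0.0129
gripper_force: 62.6
```

Request:
{"fn": "move_arm", "kwargs": {"plan": "-0.0008 0.0007 0.002 0 0 0 0.005;0 0 0.0015 0 0 0 0.005;0 0 0 0 0 0 0.005;0 0 0 0 0 0 0.005;0 0 0 0 0 0 0.005;0 0 0 0 0 0 0.005;0 0 0 0 0 0 0.005;0 0 0 0 0 0 0.005"}}

```text
time_s: 14.18
position: [0.4772, -0.1124, 0.0344]
tool_rot: [[0.899, 0.438, 0.001], [0.438, -0.899, -0.001], [0.001, 0.001, -1.0]]
ft_force: [-2.5, -2.1, 8.0]
grip_width: 0.013
gripper_force: 62.7
```

```bash
cat >> h.py <<'E'
def bub(c='wrist',name=None):
    K,im,d=look(c,name)
    ctr,sz,ang,top,n=blob(K,im,d,'red') if c=='wrist' else blob(K,im,d,'red',(200,150,360,290))
    hsv=cv2.cvtColor(im,cv2.COLOR_RGB2HSV);h,s,v=[hsv[:,:,i].astype(int) for i in range(3)]
    R=np.array(K['R']);t=np.array(K['t'])
    u=np.array([np.cos(np.radians(80.5)),np.sin(np.radians(80.5))]);C=np.array([0.500,0.0214])
    prof=[]
    for a in np.arange(-.04,.0401,.001):
        row=[]
        for b in (-.002,0,.002):
            p=C+a*u+b*np.array([-u[1],u[0]]);c3=R@np.array([p[0],p[1],top])+t
            x=int(round(K['fx']*c3[0]/c3[2]+K['cx']));y=int(round(K['fy']*c3[1]/c3[2]+K['cy']))
            if 0<=x<560 and 0<=y<420: row.append((s[y,x],v[y,x]))
        prof.append((round(a*1000),*(np.mean(row,0).astype(int) if row else (-1,-1))))
    print(c,'red',ctr,sz,ang,top); print(prof)
    return K,im,d
E
python3 - <<'E'
from h import *
s=env.observe();print(s['time_s'],s['position'],s['ft_force'])
K,im,d=bub('wrist','w8')
for k in ['orange']: print(blob(K,im,d,k))
E
```

```text
14.175 [ 0.47720336 -0.11235924  0.03441989] [-2.47987769 -2.05792749  8.01709871]
wrist red [ 0.49536188 -0.00349064] [45.41262054 25.98367119] 80.33819 0.10105866989199125
[(-40, np.int64(207), np.int64(191)), (-39, np.int64(205), np.int64(191)), (-38, np.int64(204), np.int64(192)), (-37, np.int64(203), np.int64(191)), (-36, np.int64(204), np.int64(191)), (-35, np.int64(202), np.int64(191)), (-34, np.int64(207), np.int64(188)), (-33, np.int64(44), np.int64(171)), (-32, np.int64(9), np.int64(245)), (-31, np.int64(23), np.int64(219)), (-30, np.int64(194), np.int64(63)), (-29, np.int64(200), np.int64(117)), (-28, np.int64(184), np.int64(211)), (-27, np.int64(188), np.int64(210)), (-26, np.int64(191), np.int64(207)), (-25, np.int64(190), np.int64(210)), (-24, np.int64(188), np.int64(208)), (-23, np.int64(190), np.int64(208)), (-22, np.int64(190), np.int64(211)), (-21, np.int64(190), np.int64(210)), (-20, np.int64(190), np.int64(210)), (-19, np.int64(189), np.int64(210)), (-18, np.int64(189), np.int64(212)), (-17, np.int64(189), np.int64(210)), (-16, np.int64(189), np.int64(212)), (-15,
[... 316 characters left out ...]
1), (0, -1, -1), (1, -1, -1), (2, -1, -1), (3, -1, -1), (4, -1, -1), (5, -1, -1), (6, -1, -1), (7, -1, -1), (8, -1, -1), (9, -1, -1), (10, -1, -1), (11, -1, -1), (12, -1, -1), (13, -1, -1), (14, -1, -1), (15, -1, -1), (16, -1, -1), (17, -1, -1), (18, -1, -1), (19, -1, -1), (20, -1, -1), (21, -1, -1), (22, -1, -1), (23, -1, -1), (24, -1, -1), (25, -1, -1), (26, -1, -1), (27, -1, -1), (28, -1, -1), (29, -1, -1), (30, -1, -1), (31, -1, -1), (32, -1, -1), (33, -1, -1), (34, -1, -1), (35, -1, -1), (36, -1, -1), (37, -1, -1), (38, -1, -1), (39, -1, -1), (40, -1, -1)]
(array([ 0.47665363, -0.11210234]), array([44.63563538, 13.00520802]), np.float32(27.484577), np.float64(0.10150141096222935), 2297)
```

View pics/w8.png

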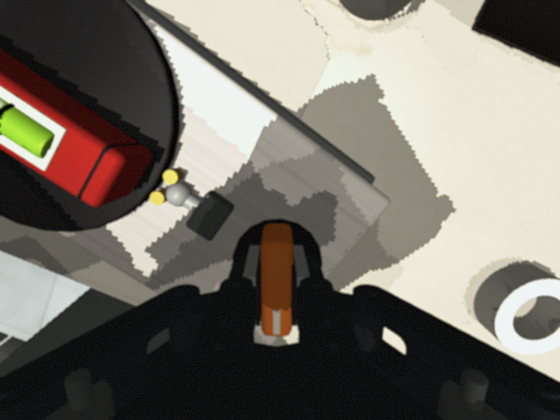

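```bash
python3 - <<'E'
from h import *
a=[]
for c,r in (('scene',(250,180,330,240)),('top',(245,200,305,245))):
    K,im,d=look(c,c+'8'); s=im[r[1]:r[3],r[0]:r[2]]; a.append(cv2.resize(s,(400,300),interpolation=cv2.INTER_CUBIC))
    P=lambda x,y: atdepth(K,(x,y),d[y,x])
cv2.imwrite('pics/m8.png',np.vstack(a)[:,:,::-1])
E
```

```text
(no output)
```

View pics/m8.png

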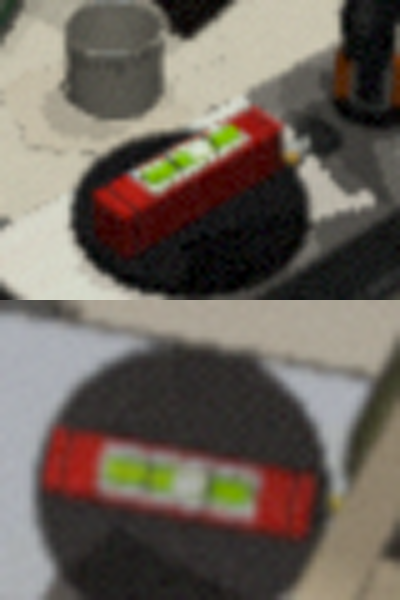

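```bash
cat >> h.py <<'E'
def bub2(c,top=0.1005,save=None):
    K,im,d=look(c,save);R=np.array(K['R']);t=np.array(K['t'])
    hsv=cv2.cvtColor(im,cv2.COLOR_RGB2HSV).astype(np.float32)
    u=np.array([np.cos(np.radians(80.5)),np.sin(np.radians(80.5))]);C=np.array([0.500,0.0214])
    A=np.arange(-60,60.1,1.)/1000;out=[]
    for b in (-.002,0,.002):
        p=C+A[:,None]*-u+b*np.array([-u[1],u[0]]);X=np.column_stack([p,np.full(len(A),top)])@R.T+t
        x=(K['fx']*X[:,0]/X[:,2]+K['cx']).astype(np.float32);y=(K['fy']*X[:,1]/X[:,2]+K['cy']).astype(np.float32)
        out.append(cv2.remap(hsv,x[None],y[None],cv2.INTER_LINEAR)[0])
    o=np.mean(out,0); print(c,'a(mm +knob):hue,sat,val')
    print(' '.join('%d:%d,%d,%d'%(a*1000,*q) for a,q in zip(A[::2],o[::2])))
E
python3 - <<'E'
from h import *
bub2('top');bub2('scene')
E
```

```text
top a(mm +knob):hue,sat,val
-60:112,9,155 -58:134,23,124 -56:108,74,104 -54:9,169,120 -52:1,196,139 -50:1,200,141 -48:1,196,132 -46:1,206,142 -44:1,206,153 -42:0,207,160 -40:1,208,161 -38:1,205,161 -36:2,181,159 -34:4,137,157 -32:16,85,151 -30:30,111,154 -28:37,153,159 -26:37,188,161 -24:36,198,159 -22:36,203,157 -20:37,206,157 -18:37,202,155 -16:38,193,146 -14:38,184,136 -12:38,181,133 -10:37,197,146 -8:37,203,153 -6:38,187,159 -4:39,139,161 -2:40,79,162 0:39,38,165 2:39,18,167 4:39,16,168 6:39,18,167 8:37,28,158 10:36,51,142 12:40,100,119 14:39,162,128 16:39,206,144 18:39,216,152 20:38,221,154 22:38,223,155 24:39,224,154 26:39,189,148 28:37,141,134 30:26,110,126 32:8,121,129 34:3,167,138 36:2,199,142 38:1,210,144 40:1,209,144 42:1,207,140 44:1,202,131 46:1,196,120 48:1,198,127 50:1,203,133 52:1,198,122 54:1,180,93 56:5,126,60 58:14,78,51 60:21,60,62
scene a(mm +knob):hue,sat,val
-60:88,229,54 -58:19,240,58 -56:1,234,72 -54:1,229,100 -52:1,226,132 -50:1,228,154 -48:1,223,160 -46:1,218,152 -44:1,215,145 -42:1,222,155 -40:2,226,169 -38:2,225,174 -36:1,223,174 -34:1,209,172 -32:2,172,169 -30:7,123,167 -28:21,83,170 -26:36,85,174 -24:41,127,172 -22:41,148,168 -20:40,160,171 -18:40,163,173 -16:40,166,172 -14:40,166,174 -12:39,152,172 -10:39,134,164 -8:40,126,148 -6:40,129,147 -4:40,136,168 -2:40,142,182 0:41,139,183 2:41,119,185 4:40,89,192 6:38,67,195 8:38,61,194 10:37,49,196 12:35,41,197 14:35,47,188 16:38,68,168 18:39,100,156 20:40,123,164 22:40,139,178 24:39,153,181 26:38,154,181 28:39,152,184 30:39,149,184 32:36,140,177 34:29,119,166 36:16,114,162 38:5,141,158 40:2,194,152 42:1,227,150 44:1,229,150 46:1,228,147 48:1,222,142 50:1,215,135 52:1,201,134 54:1,174,143 56:2,136,150 58:4,92,146 60:8,53,133
```

Request:
{"fn": "move_arm", "kwargs": {"plan": "0 0 0.0005 0 0 -0.1 0.005;0 0 0.0006 0 0 -0.1 0.005;0 0 0.0006 0 0 -0.1 0.005;0 0 0.0006 0 0 -0.1 0.005;0 0 0.0006 0 0 -0.1 0.005;0 0 0.0004 0 0 -0.08 0.005;0 0 0 0 0 0 0.005;0 0 0 0 0 0 0.005;0 0 0 0 0 0 0.005;0 0 0 0 0 0 0.005;0 0 0 0 0 0 0.005;0 0 0 0 0 0 0.005"}}

```text
time_s: 15.92
position: [0.4763, -0.112, 0.0308]
tool_rot: [[0.512, 0.859, -0.001], [0.859, -0.512, 0.0], [-0.0, -0.001, -1.0]]
ft_force: [-3.7, -2.9, 8.5]
grip_width: 0.0126
gripper_force: 62.7
```

```bash
python3 - <<'E'
from h import *
bub2('top',.1);bub2('scene',.1)
K,im,d=look('wrist','w9')
for k in ('orange','red'):print(blob(K,im,d,k))
bub2('wrist',.1)
s=env.observe();print(s['time_s'],s['ft_force'])
E
```

```text
top a(mm +knob):hue,sat,val
-60:111,9,153 -58:133,17,120 -56:103,60,97 -54:8,154,110 -52:1,195,134 -50:0,201,144 -48:0,193,138 -46:1,195,135 -44:1,203,146 -42:1,210,157 -40:1,214,160 -38:1,207,161 -36:1,189,158 -34:3,154,151 -32:11,104,145 -30:27,113,146 -28:37,150,151 -26:38,186,157 -24:37,195,158 -22:36,199,158 -20:36,201,159 -18:37,200,159 -16:38,191,152 -14:38,178,137 -12:38,169,122 -10:37,178,138 -8:38,148,147 -6:39,95,154 -4:40,34,162 -2:39,16,166 0:39,9,168 2:42,13,169 4:40,27,167 6:39,71,161 8:39,123,152 10:38,172,140 12:39,177,118 14:39,195,126 16:39,213,141 18:39,218,151 20:38,224,154 22:38,221,155 24:39,218,153 26:39,202,148 28:39,152,138 30:29,102,131 32:11,78,132 34:3,138,139 36:2,191,140 38:2,217,141 40:1,208,143 42:1,208,141 44:2,204,135 46:2,200,125 48:1,204,120 50:1,202,129 52:1,199,126 54:1,188,104 56:4,145,70 58:12,90,54 60:19,64,62
scene a(mm +knob):hue,sat,val
-60:29,229,53 -58:14,247,58 -56:30,249,68 -54:11,237,90 -52:1,227,122 -50:2,226,150 -48:2,223,162 -46:1,218,156 -44:2,217,141 -42:1,216,143 -40:1,219,160 -38:1,226,171 -36:2,227,173 -34:2,216,172 -32:2,186,
[... 927 characters left out ...]
0:0,0,0 -58:0,0,0 -56:0,0,0 -54:0,0,0 -52:0,0,0 -50:0,0,0 -48:0,0,0 -46:0,0,0 -44:0,0,0 -42:0,0,0 -40:0,0,0 -38:0,0,0 -36:0,0,0 -34:0,0,0 -32:0,0,0 -30:0,0,0 -28:0,0,0 -26:0,0,0 -24:0,0,0 -22:0,0,0 -20:0,0,0 -18:0,0,0 -16:0,0,0 -14:0,0,0 -12:0,0,0 -10:0,0,0 -8:0,0,0 -6:0,0,0 -4:0,0,0 -2:0,0,0 0:0,0,0 2:0,0,0 4:0,0,0 6:0,0,0 8:0,0,0 10:0,0,0 12:0,0,0 14:0,0,0 16:0,0,0 18:0,0,0 20:18,83,117 22:39,179,229 24:38,179,229 26:38,180,228 28:38,180,228 30:40,192,172 32:81,5,243 34:5,129,177 36:1,206,212 38:1,204,213 40:1,202,215 42:1,204,215 44:1,205,217 46:1,205,219 48:1,195,158 50:1,204,217 52:1,205,218 54:1,205,207 56:1,201,132 58:16,208,50 60:60,183,34
16.125 [-4.16197555 -2.21545938  7.9744687 ]
```

Request:
{"fn": "move_arm", "kwargs": {"plan": "0 0 0 0 0 0 0.005;0 0 0 0 0 0 0.005;0 0 0 0 0 0 0.005;0 0 0 0 0 0 0.005;0 0 0 0 0 0 0.005;0 0 0 0 0 0 0.005;0 0 0 0 0 0 0.005;0 0 0 0 0 0 0.005"}}

```text
time_s: 17.12
position: [0.4763, -0.112, 0.0308]
tool_rot: [[0.512, 0.859, -0.001], [0.859, -0.512, 0.0], [-0.0, -0.001, -1.0]]
ft_force: [-5.3, -3.4, 8.2]
grip_width: 0.013
gripper_force: 62.7
```

```bash
python3 - <<'E' | tr ' ' '\n' | grep -E '^(top|scene|wrist|-?1?[0-9]:|20:)' | tr '\n' ' '
from h import *
bub2('top',.1);bub2('scene',.1,'s10')
E
```

```text
top -18:37,198,159 -16:38,193,151 -14:38,181,136 -12:39,167,124 -10:38,183,141 -8:38,153,150 -6:39,96,157 -4:41,33,162 -2:46,15,166 0:42,11,169 2:35,13,169 4:37,26,165 6:39,71,161 8:39,124,153 10:39,171,140 12:39,177,117 14:39,193,126 16:39,210,142 18:39,219,151 20:38,228,152 scene -18:40,153,184 -16:40,153,180 -14:40,155,182 -12:39,162,176 -10:39,153,159 -8:40,145,140 -6:40,152,138 -4:40,148,158 -2:41,122,178 0:40,82,192 2:36,52,196 4:35,38,197 6:35,37,199 8:36,42,200 10:38,58,199 12:40,90,193 14:40,122,180 16:40,140,163 18:40,156,150 20:39,170,152
```

```bash
python3 -c "
from rig import env
print(env.close_job())"
```

```text
the job is handed in; nothing more can be done
None
```

I handed the job in at about 17 s with the dial in its detent. The knob was still gripped and pressed down at about 8 N (roughly 9 mm by its spring), and the bubble measured within about 1 mm of centre. The job returned no verdict.

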